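# Zero the bench comparator on the master and gauge the spacer

### The job

Stand the master block in the bench gauge, slide the comparator head up until the plunger holds the master against the anvil and the needle points at the zero mark, and let go of the head. Then put the master back on its board and press the spacer fully down into its place between plunger and anvil, square to the gauge, without touching the head again while the spacer is in. Work gently: do not run the plunger to the end of its travel on the master or force the spacer, and leave the other things on the bench alone.

Things in the scene. Friction and masses are not known exactly. Their poses are not given: they have to be found in the camera images.
- gauge: The bolted bench gauge: a dark steel bed 285x70x12 mm, head and anvil on top. Origin on the bench top, on its centre line; x runs along the measuring axis from head to anvil, z up; the bed spans x -150 to +135 mm. Blocks stand on its upper face, z = 12 mm. The measuring axis is y = 0, z = 38 mm. The anvil's dark bracket fills x 106 to 132 mm, 64 mm high, with a round nut on top to 80 mm
- anvil_mid (a point): On the gauge's measuring axis, 80 mm along x: the middle of the anvil's range. The anvil is a fixed steel button whose face looks to the head; it has been screwed in or out, so the face is up to 5 mm before or behind this point. The face is a flat 10 mm across, widening as a cone to 36 mm across 10 mm further back
- head: The comparator head: a grey box, 52 mm wide, 100 mm long (x -118 to -18 mm), its top 52 mm above the bench, sliding on the bed along the gauge's x. Axes as the gauge; origin at the gauge's origin when fully back; it advances up to 42 mm and starts 0 to 6 mm forward. Sliding it takes 10 N; it stays where left. It carries the plunger and dial
- plunger_mid (a point): On the head (17 mm along x, 38 mm up in its frame): about where the plunger's free tip is. The plunger points at the anvil; its stem is clamped at a reach up to 4 mm more or less than this. The tip is a flat 10 mm across, widening as a cone to 36 mm across 10 mm back, so a block pressed down from above wedges it aside. Spring: 1 N per mm from 0 N, 10 mm of travel
- dial_mid (a point): On the head: middle (4 mm more or less along x, as the stem is clamped) of the round dial, 48 mm across, 60 mm above the bench. Its needle points along the gauge's +x, at the long zero mark, when the plunger is pressed in 5 mm (5 N); it turns 0.25 rad per mm, clockwise from above as the plunger goes in (free: 1.25 rad anticlockwise). Zero is good to 1.5 mm
- head_grip (a point): A point in the black upright grip fin on the rear of the head, by which it is pushed; the fin is 16 mm thick along the gauge's x, 26 mm wide, and reaches from z = 51 to 99 mm; this point is on its centre line 86 mm above the bench
- board: A thin flooring sample 68x180x6 mm lying fixed on the bench, on which both blocks start; origin at the centre of its underside, y along its 180 mm length, z up
- master: The master block, aluminium, 40 mm long (x), 24 mm wide (y), 75 mm high (z), with a round steel pin 12 mm thick standing 9 mm out of its top; 0.2 kg. Origin at the centre of its underside. Its 40 mm length is gauged: it goes in with x along the gauge's x, either way round
- spacer: The spacer to be gauged: aluminium, 42 mm long (x), 24 mm wide (y), 62 mm high (z), a step cut out of one top corner (at +x, 14 mm long, 16 mm deep), no pin, two small dark holes low in its sides; 0.15 kg. Origin: centre of its underside. Its 42 mm are gauged: x goes along the gauge's x, either way round; it should press the plunger in 2 mm further than the master did
- tape_measure: a yellow tape measure, 41x89x70 mm, standing on the bench behind the gauge (bystander)
- nail_set: a steel nail set, 11x105x10 mm, lying on the bench in front of the gauge (bystander)
- sanding_block: a brown cork sanding block, 62x106x34 mm, lying near the front edge of the bench (bystander)
There are look-alikes about, which are no part of the job. What is shaped like the spacer but pink or purple is not meant.

How it is judged:
On the way, in this order (a step that is already met when the one before it is completed fails the run):
1. the master stands in the gauge, held against the anvil with the needle at zero (plunger pressed in 3.5 to 6.5 mm, 3.5 to 6.5 N), head and master let go (z of master in the frame of gauge between 0.009 and 0.0145 m and y of master in the frame of gauge between -0.009 and 0.009 m and x of master in the frame of gauge between 0.02 and 0.1 m and angle between master's own z axis and vertical below 0.06 rad and angle between the x axis of master and the x axis of gauge, either way round below 0.12 rad and contact force between head and master between 3.5 and 6.5 N and contact force between the fingers and head below 0.2 N and contact force between the fingers and master below 0.2 N and linear speed of head below 0.003 m/s), for 0.3 s.
2. the master is back on the board, upright and let go (x of master in the frame of board between -0.034 and 0.034 m and y of master in the frame of board between -0.09 and 0.09 m and z of master in the frame of board between 0.003 and 0.01 m and angle between master's own z axis and vertical below 0.06 rad and linear speed of master below 0.02 m/s and contact force between the fingers and master below 0.1 N), for 0.2 s.
At the end, for the whole second after the job is handed in: The spacer stands on the gauge's bed between plunger and anvil (upright, turned less than 0.12 rad and less than 9 mm off the measuring axis), let go and at rest, pressed by the plunger with 5.4 to 8.6 N (2 mm more than the zero); the master stands upright on the board (z of spacer in the frame of gauge between 0.009 and 0.0145 m and y of spacer in the frame of gauge between -0.009 and 0.009 m and x of spacer in the frame of gauge between 0.02 and 0.1 m and angle between each of spacer, master's own z axis and vertical below 0.06 rad and angle between the x axis of spacer and the x axis of gauge, either way round below 0.12 rad and contact force between head and spacer between 5.4 and 8.6 N and linear speed of each of spacer, head below 0.005 m/s and x of master in the frame of board between -0.034 and 0.034 m and y of master in the frame of board between -0.09 and 0.09 m and z of master in the frame of board between 0.003 and 0.01 m and linear speed of master below 0.02 m/s); the robot touches nothing.
It fails at once if the plunger is driven to the end of its travel on the master (over 13 N) (contact force between head and master above 13 N).
It fails at once if the spacer is forced: over 30 N between it and the plunger (contact force between head and spacer above 30 N).
It fails at once if the spacer is rammed onto the bed with over 80 N (contact force between gauge and spacer above 80 N).
It fails at once if the head is touched while the spacer is in the gauge (contact force between head and spacer above 0.5 N and contact force between the fingers and head above 0.5 N).
It fails at once if a bystander is moved by more than 20 mm (distance of any of tape_measure, nail_set, sanding_block from where it was at the start of the episode above 0.02 m).
It also fails if it takes over 72 s, if anything falls off the work surface, if the arm or the gripper's body presses on something with over 40 N, if the wrist force passes 120 N, or if a joint passes its speed limit or range.

### The arm

A 6-joint arm with a two-finger parallel gripper is mounted at the origin on a cart in front of the work surface, level with it; the furniture and walls round the work are solid. World frame = base frame: x ahead of the robot, y to its left, z up, the work surface at z = 0. Lengths are in m, angles in rad, forces in N, time in s.
With the tool pointing down it reaches from about 0.35 to 0.775 m from the base axis. Payload 7.3 kg.
Tool frame: the origin (TCP) lies midway between the tips of the shut fingers; the grasp point (between the pads) lies 19 mm behind it (robot.grip_depth is the z of the grasp point in the tool frame, in m); z points along the fingers, y is the line along which they close (so a half turn about z gives the same grasp; the last joint's range is limited). The gripper opens to 92 mm and grips with 3 to 60 N. Pads are 19 mm wide; open, the fingers measure 130 mm over their backs; the gripper's body (75 mm by 190 mm) begins 47 mm behind the grasp point.
Start: joints at [-1.312, 0.342, 1.524, -0, 1.275, -0.146], TCP at [0.207, -0.483, 0.227] pointing down, gripper open.
Joint ranges: [-2.53, 2.53], [-0.77, 2.02], [0.04, 2.7], [-1, 4.14], [0.28, 2.66], [-3.11, 3.11]. Speed limits (rad/s): [2.57, 2.57, 3.14, 3.14, 3.14, 3.14].

### API

Orientations are given as [roll, pitch, yaw] about the fixed x, y, z axes, in that order (R = Rz(yaw) Ry(pitch) Rx(roll)).
In Python, from cell import robot, viewer gives the robot as it stands.
- The arm moves only by the tool step_arm, never from a script. Its argument "increments" is a list of rows, each an object with "delta_pos": the shift along the tool's x, y, z in cm, a list of three; "dr": the turn, a rotation vector about the tool's x, y, z in degrees, a list of three; "fingers": the closure, from -1 (fully open) to 1 (shut), so that 0 is half open. In form: [{"delta_pos": [tx, ty, tz], "dr": [wx, wy, wz], "fingers": fingers}, ...]. A call has exactly 5 rows; each row is the pose to reach, as a shift and turn from the pose commanded when the call began, along the tool's axes at that moment; what a row does not reach only later rows make up. A row lasts 1/8 s, in which the tool goes at most 62.5 mm and 10.7 degrees, less where a joint would pass 70% of its speed; a pose out of reach is approached as far as the arm can. A call with a gripper value outside its range is refused whole. The fingers move at their own pace and stop on an object; "newtons" is the grip in N (left out, the last holds). Time passes only in rows, so rows that repeat a pose let the fingers close, or fill a call up. It gives the time, the measured TCP pose, the force, the opening and the grip force at its end, in the units of the state.
- robot.observe(): the state, without advancing time (a new reading comes with each control period).
- viewer.read_camera(name): name is "scene" or "side" or "wrist"; returns the picture (384x512x3 uint8, red, green, blue); there is no depth.
- viewer.camera_params(name): a dict with "K" (3x3 intrinsics, pixels), "T" (4x4, takes a point from camera to world coordinates). Camera axes: x right, y down, z forward; pixel columns grow to the right and rows downward; lengths in m; the calibration is good to about 2 mm. The wrist camera is an equidistant fisheye: a pixel r from the principal point sees the ray r / f radians off the axis. A picture is of the moment at which its call begins: read the wrist's pose just before it. camera_params takes no time and is no camera call; for the wrist camera it gives the pose at the moment of the call.
- robot.hand_in(): hands the job in; it is judged then, once.
The state is a dict: "time": time; "qpos": joint angles; "qvel": joint speeds; "joint_efforts": joint torques, N m; "tool_pos": TCP position; "tool_rot": TCP orientation; "contact_force": force on the tool from outside, world axes, zero at the start; "torque": the same for the moment, N m; "opening": finger opening in m; "grip_force": force on a finger pad.
Only numpy, scipy, OpenCV 4.12 (cv2) and the standard library are available. Lean on these libraries where they do the work, as an engineer would, in place of code of your own. Each camera call takes 0.05 s, during which the arm holds its last target. There are 200 camera calls.

## Working session

There is one attempt and no reset: what is moved stays moved. The work goes in short steps, Python scripts to look and compute and a tool call to move; the robot and the scene stay as the last step left them, time stands still between calls to the robot, and variables do not carry over. Pictures are saved under pics/ and viewed, at most 10 in all, crops included, and the job is handed in when it is done.

Besides the shell and the picture viewer there is one more tool, called after "Request:" by a JSON object that holds its "op" and its "data", one argument or row to a line. step_arm: Moves the arm, as the interface text tells. Its arguments: {"type":"object","properties":{"increments":{"type":"array"},"newtons":{"type":"number"}},"required":["increments"]}

```bash
mkdir -p pics; ls; python3 - <<'E'
from cell import robot, viewer
import cv2,numpy as np
a=viewer.read_camera("scene");b=viewer.read_camera("side")
for n in("scene","side"):
    p=viewer.camera_params(n);print(n,np.round(p["K"],1).tolist(),np.round(p["T"],4).tolist())
cv2.imwrite("pics/scene0.png",a[:,:,::-1]);cv2.imwrite("pics/side0.png",b[:,:,::-1])
print(robot.observe(),robot.grip_depth)
E
```

```text
pics
scene [[449.2, 0.0, 265.2], [0.0, 449.2, 192.0], [0.0, 0.0, 1.0]] [[0.5048, -0.3732, 0.7784, -0.5026], [-0.8631, -0.2313, 0.4489, -0.8221], [0.0126, -0.8985, -0.4389, 0.6779], [0.0, 0.0, 0.0, 1.0]]
side [[461.2, 0.0, 250.8], [0.0, 461.2, 193.2], [0.0, 0.0, 1.0]] [[0.995, -0.044, 0.0902, 0.4494], [-0.0996, -0.5457, 0.832, -1.219], [0.0126, -0.8368, -0.5473, 0.7298], [0.0, 0.0, 0.0, 1.0]]
{'time': 0.1, 'qpos': array([-1.31200413e+00,  3.42667879e-01,  1.52492830e+00, -5.26521735e-05,
        1.27540689e+00, -1.45970474e-01]), 'qvel': array([-0.00074742, -0.00085146, -0.00204504, -0.00014745,  0.00037022,
       -0.00053392]), 'joint_efforts': array([ 8.83041030e-04, -4.32005024e+01, -2.44695747e+01,  7.18687079e-02,
        5.25856472e-02, -4.22625749e-05]), 'tool_pos': array([ 0.20666916, -0.48220675,  0.22610439]), 'tool_rot': array([-3.14018992e+00, -1.55333570e-04,  4.04777922e-01]), 'contact_force': array([-0.03801685, -0.19999486, -0.16081053]), 'torque': array([-0.04100358,  0.04299844, -0.00733182]), 'grip_force': 0.0, 'opening': 0.09186455844701852} -0.0188
```

View pics/scene0.png

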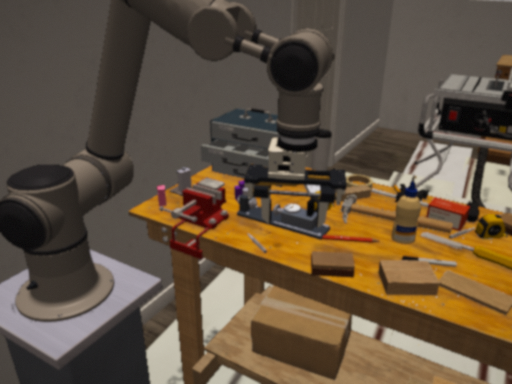

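View pics/side0.png

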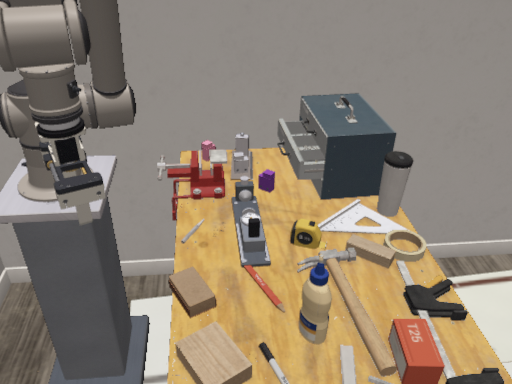

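The side view shows the gauge from about (252,258) at the head end to (243,182) at the anvil. Two grey blocks stand behind it, near (242,143) and (238,163). The pink one (208,150) and the purple one (266,180) are look-alikes. I'll confirm with an enlarged crop.

```bash
cat > h.py <<'E'
import numpy as np,cv2
from cell import robot,viewer
def w(uv,z,n="side"):
    p=viewer.camera_params(n);K,T=np.array(p["K"]),np.array(p["T"])
    d=T[:3,:3]@np.linalg.solve(K,[uv[0],uv[1],1]);o=T[:3,3]
    return o+d*(z-o[2])/d[2]
def pr(P,n="side"):
    p=viewer.camera_params(n);K,T=np.array(p["K"]),np.array(p["T"])
    c=T[:3,:3].T@(np.array(P)-T[:3,3]);q=K@c;return q[:2]/q[2]
def crop(im,u0,v0,u1,v1,k,f):
    c=cv2.resize(im[v0:v1,u0:u1],None,fx=k,fy=k,interpolation=cv2.INTER_CUBIC);cv2.imwrite(f,c)
E
python3 - <<'E'
from h import *
crop(cv2.imread("pics/side0.png"),180,125,310,270,4.1,"pics/c1.png")
for uv,z in [((242,143),.08),((238,163),.06),((252,258),.012),((243,182),.07)]:print(uv,w(uv,z).round(3))
E
```

```text
(242, 143) [0.558 0.053 0.08 ]
(238, 163) [ 0.539 -0.036  0.06 ]
(252, 258) [ 0.543 -0.404  0.012]
(243, 182) [ 0.543 -0.159  0.07 ]
```

View pics/c1.png

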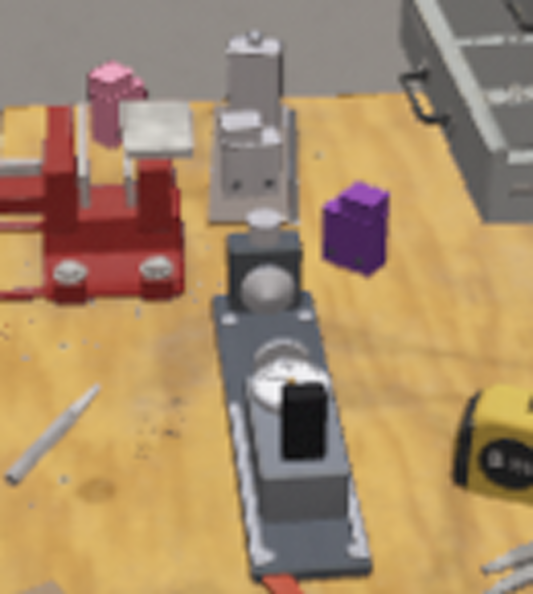

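Confirmed: the back block at crop (254,75) has a pin, so it is the master. The front grey stepped block at (250,155) has two dark holes at (236,185) and (269,185), so it is the spacer. Pink (115,100) and purple (355,228) are look-alikes and get ignored. Next I'll measure the corners.

```bash
cat >> h.py <<'E'
from scipy.spatial.transform import Rotation as Ro
def delta(pos,yaw):
    "increments from measured pose to target (tool down), cm and deg"
    s=robot.observe();R=Ro.from_euler("xyz",s["tool_rot"]);Rt=Ro.from_euler("xyz",[np.pi,0,yaw])
    d=R.inv().apply(np.array(pos)-s["tool_pos"])*100;r=np.degrees((R.inv()*Rt).as_rotvec())
    return d.round(2).tolist(),r.round(2).tolist()
E
python3 - <<'E'
from h import *
C=lambda x,y:(180+(x+.5)/4.1-.5,125+(y+.5)/4.1-.5)
for n,c,z in [("bed NL",(256,578),.012),("bed NR",(370,571),.012),("bed FL",(213,297),.012),("bed FR",(313,294),.012),
 ("nut",(264,214),.08),("fin",(305,386),.099),("head NL",(259,480),.052),("head NR",(348,474),.052),("dial",(289,385),.06),
 ("board NL",(209,221),.006),("board NR",(296,221),.006),("sp near bot L",(221,200),.006),("sp near bot R",(279,200),.006),("sp holes mid",(252,185),.015),
 ("sp top L",(220,130),.068),("mast TL",(228,50),.081),("mast TR",(282,50),.081),("pin",(254,36),.09)]:
    print(n,w(C(*c),z).round(4)[:2])
p=viewer.camera_params("wrist");print(np.round(p["K"],1).tolist(),np.round(p["T"],3).tolist())
print(delta((.5,-.12,.36),0))
E
```

```text
bed NL [ 0.5177 -0.4278]
bed NR [ 0.582  -0.4275]
bed FL [ 0.5121 -0.143 ]
bed FR [ 0.5807 -0.1449]
nut [ 0.5463 -0.1485]
fin [ 0.5502 -0.3676]
head NL [ 0.5224 -0.3909]
head NR [ 0.5731 -0.3898]
dial [ 0.547  -0.3132]
board NL [ 0.5162 -0.0333]
board NR [ 0.5799 -0.0384]
sp near bot L [ 0.5271 -0.0039]
sp near bot R [ 0.5703 -0.0073]
sp holes mid [0.5507 0.001 ]
sp top L [ 0.5265 -0.0086]
mast TL [0.5399 0.0951]
mast TR [0.5813 0.0921]
pin [0.5603 0.0996]
[[297.3, 0.0, 257.8], [0.0, 297.3, 190.8], [0.0, 0.0, 1.0]] [[0.394, -0.877, -0.276, 0.281], [-0.919, -0.376, -0.117, -0.45], [-0.001, 0.3, -0.954, 0.384], [0.0, 0.0, 0.0, 1.0]]
([41.23, -21.76, -13.35], [-0.08, 0.01, 23.19])
```

Request:
{"op": "step_arm", "data": {
  "increments": [
    {"delta_pos": [41.2,-21.8,-5.4],"dr": [-0.1,0,23.2],"fingers": -1},
    {"delta_pos": [41.2,-21.8,-5.4],"dr": [-0.1,0,23.2],"fingers": -1},
    {"delta_pos": [41.2,-21.8,-5.4],"dr": [-0.1,0,23.2],"fingers": -1},
    {"delta_pos": [41.2,-21.8,-5.4],"dr": [-0.1,0,23.2],"fingers": -1},
    {"delta_pos": [41.2,-21.8,-5.4],"dr": [-0.1,0,23.2],"fingers": -1}
  ]
}}

```text
time: 0.72
tool_pos: [0.3974, -0.2462, 0.2618]
tool_rot: [3.14, -0.0, -0.0]
contact_force: [0.8, -0.3, -0.3]
opening: 0.0917
grip_force: 0.0
```

Request:
{"op": "step_arm", "data": {
  "increments": [
    {"delta_pos": [4.0,-5,-1],"dr": [0,0,0],"fingers": -1},
    {"delta_pos": [8,-10,-2],"dr": [0,0,0],"fingers": -1},
    {"delta_pos": [9,-12,-2],"dr": [0,0,0],"fingers": -1},
    {"delta_pos": [9,-12,-2],"dr": [0,0,0],"fingers": -1},
    {"delta_pos": [9,-12,-2],"dr": [0,0,0],"fingers": -1}
  ]
}}

```text
time: 1.35
tool_pos: [0.4861, -0.1284, 0.2812]
tool_rot: [3.14, 0.001, -0.0]
contact_force: [0.0, 1.0, 0.1]
opening: 0.0918
grip_force: 0.0
```

```bash
python3 - <<'E'
from h import *
import pickle
p=viewer.camera_params("wrist");im=viewer.read_camera("wrist")[:,:,::-1]
pickle.dump((p,im),open("w1.pkl","wb"))
cv2.imwrite("pics/w1.png",cv2.resize(im,None,fx=1.5,fy=1.5,interpolation=cv2.INTER_CUBIC));print(robot.observe()["tool_pos"],np.round(p["T"],3).tolist())
E
```

```text
[ 0.48602666 -0.12871424  0.28124739] [[0.0, -0.954, -0.301, 0.567], [-1.0, 0.001, -0.003, -0.128], [0.003, 0.301, -0.954, 0.439], [0.0, 0.0, 0.0, 1.0]]
```

View pics/w1.png

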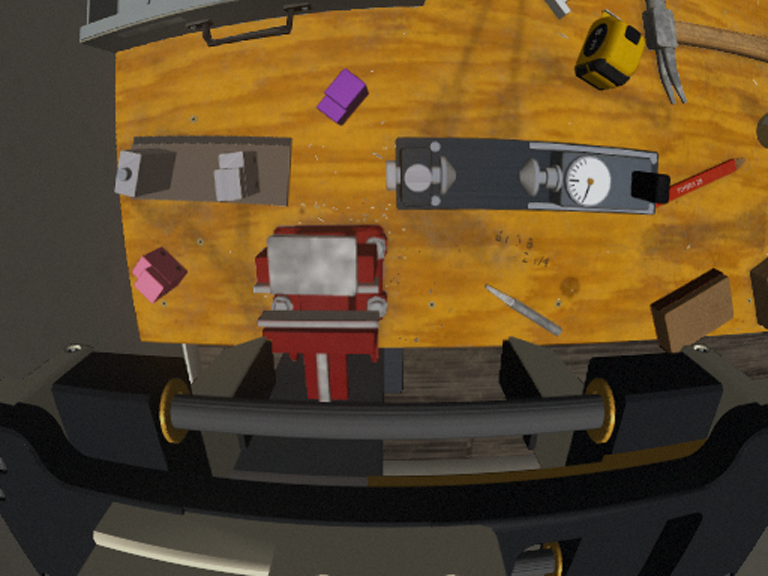

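The wrist view shows the master on the left (pin at (125,173)) and the spacer at (230,175) with its step toward picture-up, which is world +x. The anvil tip is at (455,172), the plunger tip at (525,172) and the dial at (588,181) with its needle pointing down, meaning free. One enlarged crop for accurate corners.

```bash
cat >> h.py <<'E'
import pickle
def ww(uv,z,p):
    K,T=np.array(p["K"]),np.array(p["T"])
    u=np.array([[[float(uv[0]),float(uv[1])]]]);a=(u[0,0]-K[:2,2])/K[0,0];r=np.hypot(*a)
    d=T[:3,:3]@np.r_[a/r*np.sin(r),np.cos(r)];o=T[:3,3];return (o+d*(z-o[2])/d[2])
E
python3 - <<'E'
from h import *
p,im=pickle.load(open("w1.pkl","rb"))
k=lambda u0,v0,u1,v1,f:cv2.resize(im[v0:v1,u0:u1],None,fx=f,fy=f,interpolation=cv2.INTER_CUBIC)
a=k(72,84,202,144,6);b=k(256,84,446,148,780/190)
cv2.imwrite("pics/c2.png",np.vstack([a[:, :780],b[:230,:780]]))
print(a.shape,b.shape)
E
```

```text
(360, 780, 3) (263, 780, 3)
```

View pics/c2.png

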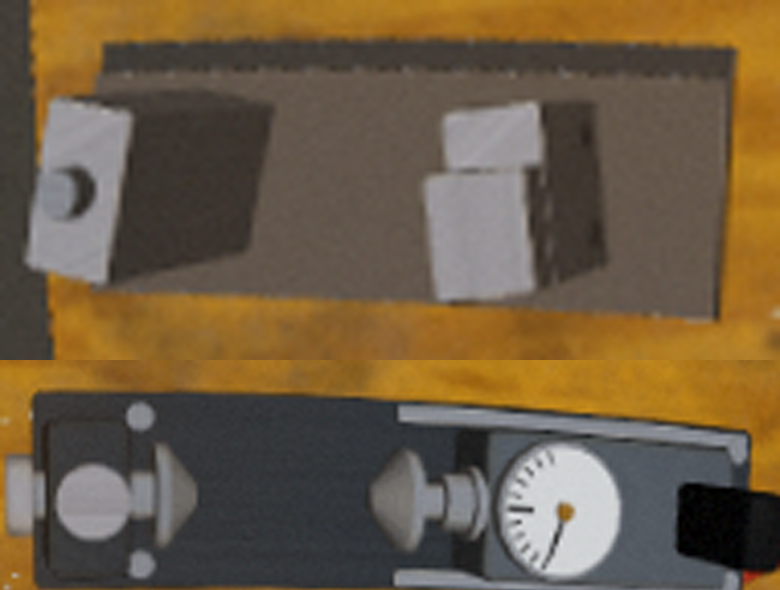

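The crop shows the master's top corners (57,97),(132,112),(105,284),(27,265) and the spacer's top (424,177),(525,170),(533,297),(438,300). The dial zero mark points left, which is gauge +x.

```bash
python3 - <<'E'
from h import *
p,im=pickle.load(open("w1.pkl","rb"))
A=lambda c:(72+(c[0]+.5)/6-.5,84+(c[1]+.5)/6-.5)
f=780/190
B=lambda c:(256+(c[0]+.5)/f-.5,84+(c[1]-360+.5)/f-.5)
def quad(n,cs,z):
    P=np.array([ww(A(c),z,p)[:2] for c in cs]);print(n,P.round(4).tolist(),"mean",P.mean(0).round(4))
    e=P-np.roll(P,1,0);print("  edges mm",(np.hypot(*e.T)*1e3).round(1),"deg",np.degrees(np.arctan2(e[:,1],e[:,0])).round(1))
quad("master",[(57,97),(132,112),(105,284),(27,265)],.081)
quad("sp top",[(424,177),(525,170),(533,297),(438,300)],.068)
quad("sp step",[(444,115),(536,102),(541,165),(445,170)],.052)
quad("board",[(98,95),(728,78),(716,320),(85,290)],.006)
print("sp bottom near corner R",ww(A((607,262)),.006,p),"far",ww(A((597,105)),.006+.046,p),"mast base",ww(A((248,248)),.006,p),ww(A((272,108)),.006,p))
print("pin",ww(A((62,194)),.09,p))
for n,c,z in [("bed FU",(36,394),.012),("bed FD",(36,585),.012),("bed NU",(750,433),.012),("bed ND",(745,585),.012),("anvil tip",(197,497),.038),
 ("anv cone top",(160,444),.038),("anv cone bot",(163,549),.038),
 ("plg tip",(371,497),.038),("plg cone T",(412,449),.038),("plg cone B",(412,551),.038),("dial",(560,510),.06),("dialL",(499,510),.06),("dialR",(621,510),.06),("nut",(92,500),.08),("fin L top",(680,519),.099),("fin bot",(684,545),.099),("fin top",(680,484),.099)]:
    print(n,ww(B(c),z,p)[:2].round(4))
E
```

```text
master [[0.5816, 0.1076], [0.576, 0.0872], [0.5382, 0.0977], [0.5442, 0.1194]] mean [0.56  0.103]
  edges mm [39.2 21.1 39.2 22.5] deg [ -17.5 -105.4  164.5   74.5]
sp top [[0.5554, 0.0212], [0.5555, -0.0025], [0.5279, -0.0029], [0.5283, 0.0194]] mean [0.5418 0.0088]
  edges mm [27.2 23.6 27.6 22.4] deg [   3.6  -89.8 -179.1   89.1]
sp step [[0.5687, 0.022], [0.5701, -0.0003], [0.5559, -0.0009], [0.5562, 0.0223]] mean [0.5627 0.0108]
  edges mm [12.5 22.3 14.2 23.2] deg [  -1.4  -86.4 -177.4   89.3]
board [[0.5837, 0.1431], [0.5738, -0.0345], [0.514, -0.0297], [0.5311, 0.1518]] mean [0.5506 0.0577]
  edges mm [ 53.4 177.9  60.  182.3] deg [ -9.4 -93.2 175.3  84.6]
sp bottom near corner R [ 0.52946035 -0.002173    0.006     ] far [ 0.56858768 -0.01451568  0.052     ] mast base [0.5386262  0.09835603 0.006     ] [0.57476861 0.08873967 0.006     ]
pin [0.55967618 0.10190059 0.09      ]
bed FU [ 0.5783 -0.1382]
bed FD [ 0.5111 -0.1384]
bed NU [ 0.5828 -0.4197]
bed ND [ 0.5218 -0.423 ]
anvil tip [ 0.5445 -0.1906]
anv cone top [ 0.5617 -0.178 ]
anv cone bot [ 0.5269 -0.1796]
plg tip [ 0.5467 -0.2503]
plg cone T [ 0.5638 -0.2643]
plg cone B [ 0.5289 -0.266 ]
dial [ 0.5475 -0.3109]
dialL [ 0.546  -0.2883]
dialR [ 0.5492 -0.3346]
nut [ 0.5453 -0.1529]
fin L top [ 0.5499 -0.3351]
fin bot [ 0.5419 -0.3374]
fin top [ 0.5608 -0.3342]
```

Request:
{"op": "step_arm", "data": {
  "increments": [
    {"delta_pos": [2,-5.5,2],"dr": [0,0,8],"fingers": -0.4},
    {"delta_pos": [4,-11,5],"dr": [0,0,15.5],"fingers": -0.4},
    {"delta_pos": [6,-17,9],"dr": [0,0,15.5],"fingers": -0.4},
    {"delta_pos": [7.4,-22.5,13],"dr": [0,0,15.5],"fingers": -0.4},
    {"delta_pos": [7.4,-23.0,15],"dr": [0,0,15.5],"fingers": -0.4}
  ],
  "newtons": 25
}}

```text
time: 2.02
tool_pos: [0.5609, 0.1028, 0.1298]
tool_rot: [3.14, -0.001, -0.27]
contact_force: [0.3, -0.4, -0.7]
opening: 0.0639
grip_force: 0.0
```

```bash
python3 - <<'E'
from h import *
import pickle
p=viewer.camera_params("wrist");im=viewer.read_camera("wrist")[:,:,::-1]
pickle.dump((p,im),open("w2.pkl","wb"))
cv2.imwrite("pics/w2.png",cv2.resize(im,None,fx=1.5,fy=1.5,interpolation=cv2.INTER_CUBIC));s=robot.observe();print(s["tool_pos"],s["tool_rot"],s["opening"]);print(delta((.56,.102,.041),np.radians(-15.5)))
E
```

```text
[0.55860383 0.10434209 0.12537214] [ 3.13884079  0.0063841  -0.26989582] 0.06434234266831516
([0.25, 0.17, 8.44], [0.16, 0.37, 0.04])
```

View pics/w2.png

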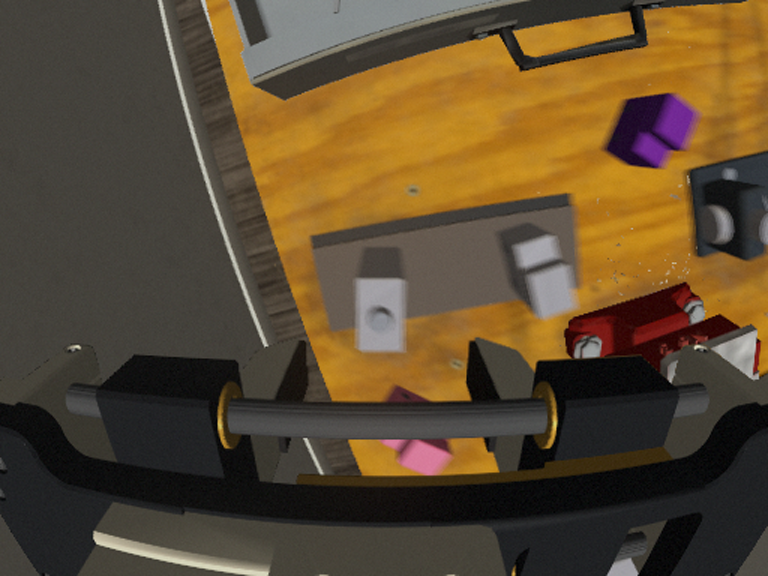

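The master is square to the tool, centred between the fingers in this view with its pin at (380,317). The spacer is at (545,275).

```bash
python3 - <<'E'
from h import *
p,im=pickle.load(open("w2.pkl","rb"))
A=lambda c:((c[0]+.5)/1.5-.5,(c[1]+.5)/1.5-.5)
def quad(n,cs,z):
    P=np.array([ww(A(c),z,p)[:2] for c in cs]);print(n,"mean",P.mean(0).round(4))
    e=P-np.roll(P,1,0);print("  edges mm",(np.hypot(*e.T)*1e3).round(1),"deg",np.degrees(np.arctan2(e[:,1],e[:,0])).round(1))
quad("master",[(356,279),(404,279),(405,352),(356,351)],.081)
print(ww(A((380,314)),.09,p))
quad("sp top",[(527,273),(567,262),(578,308),(541,318)],.068)
quad("sp step",[(514,243),(551,235),(562,257),(524,268)],.052)
E
```

```text
master mean [0.5615 0.106 ]
  edges mm [38.5 23.2 39.1 25.2] deg [ -16.8 -105.5  166.    73.2]
[0.56607176 0.10475567 0.09      ]
sp top mean [0.5451 0.0128]
  edges mm [28.  23.6 28.4 22.8] deg [   7.5  -90.  -174.2   88.7]
sp step mean [0.5644 0.0133]
  edges mm [16.  22.4 15.  23.9] deg [  10.8  -92.4 -162.8   90.9]
```

Request:
{"op": "step_arm", "data": {
  "increments": [
    {"delta_pos": [0,0,3.5],"dr": [0,0,0],"fingers": -0.4},
    {"delta_pos": [0,0,6.5],"dr": [0,0,0],"fingers": -0.4},
    {"delta_pos": [0,0,8.5],"dr": [0,0,0],"fingers": -0.4},
    {"delta_pos": [0,0,8.8],"dr": [0,0,0],"fingers": -0.4},
    {"delta_pos": [0,0,8.8],"dr": [0,0,0],"fingers": 0.2}
  ]
}}

```text
time: 2.7
tool_pos: [0.5612, 0.1007, 0.0439]
tool_rot: [3.14, -0.002, -0.272]
contact_force: [-0.4, -0.4, 1.0]
opening: 0.058
grip_force: 0.0
```

Request:
{"op": "step_arm", "data": {
  "increments": [
    {"delta_pos": [0,0,0],"dr": [0,0,0],"fingers": 0.8},
    {"delta_pos": [0,0,0],"dr": [0,0,0],"fingers": 0.8},
    {"delta_pos": [0,0,0],"dr": [0,0,0],"fingers": 0.8},
    {"delta_pos": [0,0,-2],"dr": [0,0,0],"fingers": 0.8},
    {"delta_pos": [0,0,-5],"dr": [0,0,0],"fingers": 0.8}
  ],
  "newtons": 25
}}

```text
time: 3.32
tool_pos: [0.5596, 0.1018, 0.0926]
tool_rot: [3.139, 0.002, -0.27]
contact_force: [0.1, -0.2, -2.8]
opening: 0.0238
grip_force: 25.0
```

```bash
python3 - <<'E'
from h import *
s=robot.observe();print(s["time"],s["tool_pos"],s["tool_rot"],s["opening"],s["grip_force"],s["contact_force"]);print(delta((.5455,-.2145,.15),np.radians(91.2)))
E
```

```text
3.325 [0.55960402 0.10180855 0.09259865] [ 3.13893916e+00  2.26605721e-03 -2.70388355e-01] 0.023836379678021342 24.97635304927826 [ 0.12315316 -0.22506738 -2.83523683]
([7.08, 30.87, -5.67], [-0.02, 0.23, -106.69])
```

Request:
{"op": "step_arm", "data": {
  "increments": [
    {"delta_pos": [0.5,2,-4],"dr": [0,0,-10],"fingers": 0.8},
    {"delta_pos": [1,6,-5.5],"dr": [0,0,-20],"fingers": 0.8},
    {"delta_pos": [2.3,10,-5.5],"dr": [0,0,-30],"fingers": 0.8},
    {"delta_pos": [3.5,15,-5.5],"dr": [0,0,-40],"fingers": 0.8},
    {"delta_pos": [4.6,20,-5.5],"dr": [0,0,-50],"fingers": 0.8}
  ]
}}

```text
time: 3.95
tool_pos: [0.5511, -0.1044, 0.1484]
tool_rot: [3.14, 0.001, 0.608]
contact_force: [1.3, 0.0, -1.8]
opening: 0.0237
grip_force: 25.0
```

```bash
python3 - <<'E'
from h import *
s=robot.observe();print(s["time"],s["tool_pos"],s["tool_rot"],s["opening"]);print(delta((.5455,-.2145,.145),np.radians(91.2)))
E
```

```text
3.95 [ 0.55114238 -0.10440412  0.14839241] [3.14020734e+00 9.02960846e-04 6.08403018e-01] 0.023664785592035602
([-6.76, 8.71, 0.36], [0.05, 0.09, -56.34])
```

Request:
{"op": "step_arm", "data": {
  "increments": [
    {"delta_pos": [-1.5,2,0],"dr": [0,0,-10.6],"fingers": 0.8},
    {"delta_pos": [-3.5,4.5,0],"dr": [0,0,-21.2],"fingers": 0.8},
    {"delta_pos": [-5.5,7,0],"dr": [0,0,-31.8],"fingers": 0.8},
    {"delta_pos": [-6.7,8.7,0],"dr": [0,0,-42.4],"fingers": 0.8},
    {"delta_pos": [-6.7,8.7,0],"dr": [0,0,-53],"fingers": 0.8}
  ]
}}

```text
time: 4.58
tool_pos: [0.5451, -0.2143, 0.1482]
tool_rot: [-3.141, 0.002, 1.531]
contact_force: [0.0, 1.2, -3.0]
opening: 0.024
grip_force: 25.0
```

Request:
{"op": "step_arm", "data": {
  "increments": [
    {"delta_pos": [0,0,0],"dr": [0,0,-3.3],"fingers": 0.8},
    {"delta_pos": [0,0,0],"dr": [0,0,-3.3],"fingers": 0.8},
    {"delta_pos": [0,0,1],"dr": [0,0,-3.3],"fingers": 0.8},
    {"delta_pos": [0,0,2],"dr": [0,0,-3.3],"fingers": 0.8},
    {"delta_pos": [0,0,2],"dr": [0,0,-3.3],"fingers": 0.8}
  ]
}}

```text
time: 5.2
tool_pos: [0.5448, -0.2123, 0.1272]
tool_rot: [-3.139, 0.0, 1.584]
contact_force: [0.0, -0.7, -1.6]
opening: 0.0239
grip_force: 25.0
```

```bash
python3 - <<'E'
from h import *
import pickle
p=viewer.camera_params("wrist");im=viewer.read_camera("wrist")[:,:,::-1]
pickle.dump((p,im),open("w3.pkl","wb"))
cv2.imwrite("pics/w3.png",cv2.resize(im,None,fx=1.5,fy=1.5,interpolation=cv2.INTER_CUBIC));s=robot.observe();print(s["time"],s["tool_pos"],s["tool_rot"],s["opening"],s["contact_force"])
print(delta((.5455,-.2145,.048),np.radians(91.2)))
E
```

```text
5.25 [ 0.54523715 -0.21259067  0.12792601] [-3.14057255e+00  1.01456295e-03  1.58446697e+00] 0.023949485309278692 [-1.28273014 -0.55084347 -2.16558631]
([-0.18, 0.03, 7.99], [-0.06, 0.06, -0.42])
```

View pics/w3.png

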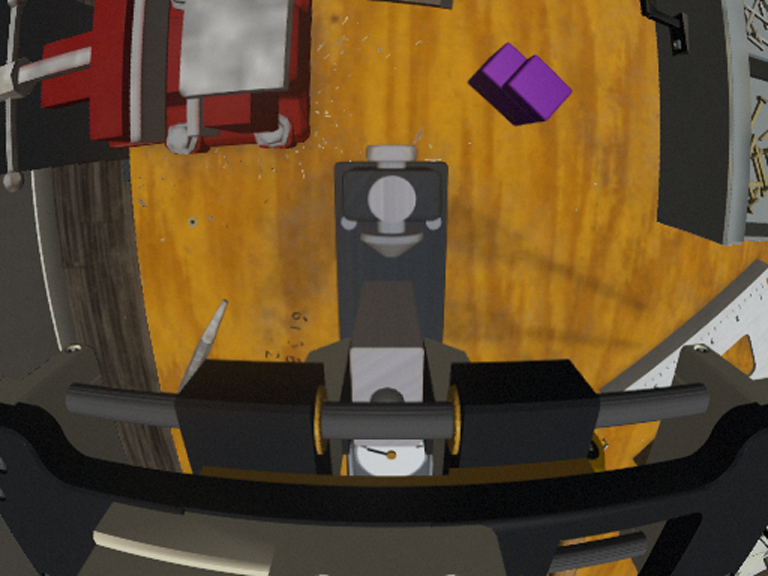

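The master is held square over the gauge with its front top edge at (351-423,347). The anvil tip is at about (391,257) and the dial at (391,455).

```bash
python3 - <<'E'
from h import *
p,im=pickle.load(open("w3.pkl","rb"))
A=lambda c:((c[0]+.5)/1.5-.5,(c[1]+.5)/1.5-.5)
for n,c,z in [("blk L",(351,347),.168),("blk R",(423,347),.168),("anvil",(391,258),.038),("coneL",(361,236),.038),("coneR",(421,236),.038),("bedFL",(336,162),.012),("bedFR",(448,162),.012),("bedL",(336,340),.012),("bedR",(444,340),.012),("dial",(391,455),.06),("blk bottom front L",(361,282),.093),("R",(415,282),.093)]:
    print(n,ww(A(c),z,p)[:2].round(4))
E
```

```text
blk L [ 0.5333 -0.1861]
blk R [ 0.5542 -0.1858]
anvil [ 0.5457 -0.1913]
coneL [ 0.5285 -0.1788]
coneR [ 0.5624 -0.1783]
bedFL [ 0.5115 -0.1378]
bedFR [ 0.5796 -0.1367]
bedL [ 0.5098 -0.2549]
bedR [ 0.5826 -0.2538]
dial [ 0.5477 -0.3137]
blk bottom front L [ 0.5318 -0.1892]
R [ 0.5562 -0.1888]
```

Request:
{"op": "step_arm", "data": {
  "increments": [
    {"delta_pos": [-0.5,0.1,0.5],"dr": [0,0,0],"fingers": 0.8},
    {"delta_pos": [-0.5,0.1,3],"dr": [0,0,0],"fingers": 0.8},
    {"delta_pos": [-0.5,0.1,5.5],"dr": [0,0,0],"fingers": 0.8},
    {"delta_pos": [-0.5,0.1,7],"dr": [0,0,0],"fingers": 0.8},
    {"delta_pos": [-0.5,0.1,7.5],"dr": [0,0,0],"fingers": 0.8}
  ]
}}

```text
time: 5.88
tool_pos: [0.5469, -0.2182, 0.056]
tool_rot: [3.141, 0.002, 1.585]
contact_force: [-11.9, 5.1, 35.9]
opening: 0.0242
grip_force: 25.1
```

Request:
{"op": "step_arm", "data": {
  "increments": [
    {"delta_pos": [0,0,0.1],"dr": [0,0,0],"fingers": 0.8},
    {"delta_pos": [0,0,0.2],"dr": [0,0,0],"fingers": 0.8},
    {"delta_pos": [0,0,0.3],"dr": [0,0,0],"fingers": 0.8},
    {"delta_pos": [0,0,0.35],"dr": [0,0,0],"fingers": 0.8},
    {"delta_pos": [0,0,0.35],"dr": [0,0,0],"fingers": 0.8}
  ]
}}

```text
time: 6.5
tool_pos: [0.547, -0.2184, 0.0558]
tool_rot: [3.139, 0.004, 1.585]
contact_force: [-12.5, 5.6, 36.5]
opening: 0.0236
grip_force: 25.1
```

```bash
python3 - <<'E'
from h import *
p=viewer.camera_params("wrist");im=viewer.read_camera("wrist")[:,:,::-1]
b=viewer.read_camera("side")[:,:,::-1];c=viewer.read_camera("scene")[:,:,::-1]
pickle.dump((p,im,b,c),open("w4.pkl","wb"))
r=lambda i,u0,v0,u1,v1:cv2.resize(i[v0:v1,u0:u1],(390,295),interpolation=cv2.INTER_CUBIC)
cv2.imwrite("pics/w4.png",np.vstack([np.hstack([r(im,180,80,350,320),r(b,200,130,310,215)]),np.hstack([r(c,220,140,370,250),r(b,150,60,350,210)])]))
print(robot.observe())
E
```

```text
{'time': 6.65, 'qpos': array([-0.50886014,  0.63327507,  1.55274478, -0.00260425,  0.95130663,
       -0.52174985]), 'qvel': array([ 5.95395741e-04,  7.51866770e-04,  6.14284552e-04,  7.61921737e-05,
       -3.12594201e-04, -3.42714065e-04]), 'joint_efforts': array([-4.14746683e-01, -3.42169011e+01, -1.80820352e+01,  5.58271352e-01,
       -4.80709076e+00, -4.42409684e-03]), 'tool_pos': array([ 0.54697095, -0.21842301,  0.05581052]), 'tool_rot': array([3.13895544, 0.00396924, 1.58518836]), 'contact_force': array([-13.95186855,   6.81972596,  36.17787505]), 'torque': array([0.91939266, 2.61364879, 0.00774088]), 'grip_force': 25.09059727191925, 'opening': 0.02363271091525023}
```

View pics/w4.png

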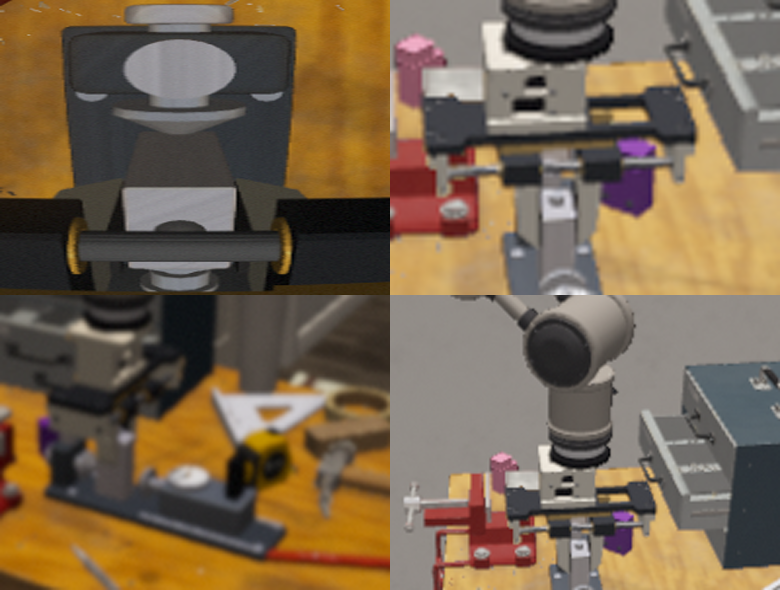

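Request:
{"op": "step_arm", "data": {
  "increments": [
    {"delta_pos": [0,0,-0.2],"dr": [0,0,0],"fingers": 0.8},
    {"delta_pos": [0,0,-0.4],"dr": [0,0,0],"fingers": 0.8},
    {"delta_pos": [0,0,-0.5],"dr": [0,0,0],"fingers": 0.8},
    {"delta_pos": [0,0,-0.5],"dr": [0,0,0],"fingers": 0.8},
    {"delta_pos": [0,0,-0.5],"dr": [0,0,0],"fingers": 0.8}
  ]
}}

```text
time: 7.28
tool_pos: [0.5473, -0.2184, 0.0559]
tool_rot: [3.14, 0.003, 1.585]
contact_force: [-2.4, 0.5, 6.7]
opening: 0.0239
grip_force: 25.0
```

The master stands on the bed clear of the anvil, with top edge at (124-236,187). It had simply slipped about 7 mm in the grip at lift-off. I'll release it and go to the fin.

Request:
{"op": "step_arm", "data": {
  "increments": [
    {"delta_pos": [0,0,0],"dr": [0,0,0],"fingers": -0.05},
    {"delta_pos": [0,0,0],"dr": [0,0,0],"fingers": -0.05},
    {"delta_pos": [0,0,-0.5],"dr": [0,0,0],"fingers": -0.05},
    {"delta_pos": [0,0,-4],"dr": [0,0,0],"fingers": -0.05},
    {"delta_pos": [0,0,-7],"dr": [0,0,0],"fingers": -0.05}
  ]
}}

```text
time: 7.9
tool_pos: [0.5467, -0.2179, 0.1263]
tool_rot: [3.141, 0.002, 1.585]
contact_force: [-0.4, -0.4, 0.7]
opening: 0.048
grip_force: 0.0
```

Request:
{"op": "step_arm", "data": {
  "increments": [
    {"delta_pos": [-2,0,-1],"dr": [0,0,0],"fingers": -0.05},
    {"delta_pos": [-6,0.1,-1],"dr": [0,0,0],"fingers": -0.05},
    {"delta_pos": [-11,0.2,-1],"dr": [0,0,0],"fingers": -0.05},
    {"delta_pos": [-15,0.3,-1],"dr": [0,0,0],"fingers": -0.05},
    {"delta_pos": [-15.6,0.3,-1],"dr": [0,0,0],"fingers": -0.05}
  ]
}}

```text
time: 8.52
tool_pos: [0.5505, -0.3775, 0.1339]
tool_rot: [-3.141, 0.002, 1.581]
contact_force: [0.5, -0.4, 0.2]
opening: 0.0479
grip_force: 0.0
```

```bash
python3 - <<'E'
from h import *
p=viewer.camera_params("wrist");im=viewer.read_camera("wrist")[:,:,::-1]
b=viewer.read_camera("side")[:,:,::-1]
pickle.dump((p,im,b),open("w5.pkl","wb"))
r=lambda i,u0,v0,u1,v1,h:cv2.resize(i[v0:v1,u0:u1],(400,h),interpolation=cv2.INTER_CUBIC)
cv2.imwrite("pics/w5.png",np.hstack([r(im,160,64,360,364,600),r(b,220,130,286,229,600)]))
s=robot.observe();print(s["time"],s["tool_pos"],s["tool_rot"],s["opening"],s["contact_force"])
E
```

```text
8.625 [ 0.55095567 -0.37481699  0.13421949] [-3.14066608e+00  5.90956031e-04  1.58285649e+00] 0.048375774115149595 [ 0.28827751 -1.12983837  0.13671656]
```

View pics/w5.png

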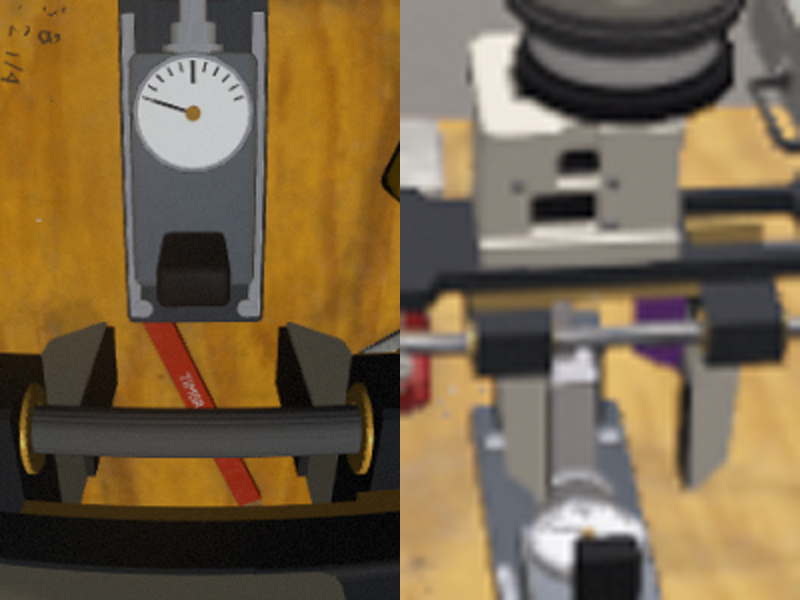

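The wrist view shows the dial at crop (193,113) with its free needle pointing left-up, the zero mark straight up, and the fin at (158-230,233-305). The side view shows the master standing upright in the gauge.

```bash
cat >> h.py <<'E'
def needle(im,p,c=None):
    """rectify dial plane (z=.06) to 0.1 mm/px; angle of needle from gauge +x (anticlockwise from above, rad)"""
    K,T=np.array(p["K"]),np.array(p["T"])
    c0=c
    def smp(c,n):
        g=np.arange(-n,n+1)*1e-4
        X,Y=np.meshgrid(c[0]+g,c[1]-g)   # picture: right=+x world, up=+y world
        P=np.stack([X,Y,np.full_like(X,.06)],-1)-T[:3,3];q=P@T[:3,:3]
        r=np.hypot(q[...,0],q[...,1]);th=np.arctan2(r,q[...,2]);s=K[0,0]*th/r
        return cv2.remap(np.ascontiguousarray(im),(q[...,0]*s+K[0,2]).astype(np.float32),(q[...,1]*s+K[1,2]).astype(np.float32),cv2.INTER_LINEAR)
    m=smp(c0,350);m1=(m.min(2)>150).astype(np.uint8)
    m1=cv2.morphologyEx(m1,cv2.MORPH_CLOSE,np.ones((25,25)))
    n,l,st,ce=cv2.connectedComponentsWithStats(m1);i=1+np.argmax(st[1:,4]);ce=ce[i]
    C=np.array([c0[0]+(ce[0]-350)*1e-4,c0[1]-(ce[1]-350)*1e-4])
    m=smp(C,260);g=m.max(2).astype(float)
    a=np.radians(np.arange(-180,180,.5));rr=np.arange(50,130)
    f=lambda rr:cv2.remap(g.astype(np.float32),(260-np.outer(np.sin(a),rr)).astype(np.float32),(260-np.outer(np.cos(a),rr)).astype(np.float32),1).mean(1)
    d=255-f(rr);d-=np.median(d);d[d<.5*d.max()]=0;k=np.argmax(d);dd=np.angle(np.exp(1j*(a-a[k])));d[np.abs(dd)>.2]=0
    ang=a[k]+(d*dd).sum()/d.sum()
    return C,st[i][2:5],ang,5-ang/.25
E
python3 - <<'E'
from h import *
p,im,b=pickle.load(open("w5.pkl","rb"))
A=lambda c:(160+(c[0]+.5)/2-.5,64+(c[1]+.5)/2-.5)
for n,c,z in [("fin base front",(194,233),.052),("top front",(194,268),.099),("top rear",(194,305),.099),("finL",(158,290),.099),("finR",(230,290),.099),("head rear",(197,321),.012),("dial",(193,113),.06)]:print(n,ww(A(c),z,p)[:3].round(4))
d=ww(A((193,113)),.06,p);print(needle(im,p,d[:2]))
E
```

```text
fin base front [ 0.5484 -0.3621  0.052 ]
top front [ 0.5487 -0.3615  0.099 ]
top rear [ 0.5488 -0.3752  0.099 ]
finL [ 0.5363 -0.3698  0.099 ]
finR [ 0.5613 -0.3695  0.099 ]
head rear [ 0.5503 -0.42    0.012 ]
dial [ 0.5476 -0.3116  0.06  ]
(array([ 0.54749364, -0.31144123]), array([   435,    435, 145672], dtype=int32), np.float64(1.2704720217548586), np.float64(-0.08188808701943451))
```

Request:
{"op": "step_arm", "data": {
  "increments": [
    {"delta_pos": [0.5,-0.2,1],"dr": [0,0,0],"fingers": -0.05},
    {"delta_pos": [0.5,-0.2,4],"dr": [0,0,0],"fingers": -0.05},
    {"delta_pos": [0.5,-0.2,6],"dr": [0,0,0],"fingers": -0.05},
    {"delta_pos": [0.5,-0.2,6.4],"dr": [0,0,0],"fingers": 0.2},
    {"delta_pos": [0.5,-0.2,6.4],"dr": [0,0,0],"fingers": 0.8}
  ],
  "newtons": 50
}}

```text
time: 9.25
tool_pos: [0.55, -0.3681, 0.0717]
tool_rot: [3.141, 0.002, 1.586]
contact_force: [0.6, -0.4, -0.5]
opening: 0.0329
grip_force: 0.0
```

Request:
{"op": "step_arm", "data": {
  "increments": [
    {"delta_pos": [0,0,0],"dr": [0,0,0],"fingers": 0.8},
    {"delta_pos": [0,0,0],"dr": [0,0,0],"fingers": 0.8},
    {"delta_pos": [0,0,0],"dr": [0,0,0],"fingers": 0.8},
    {"delta_pos": [0,0,0],"dr": [0,0,0],"fingers": 0.8},
    {"delta_pos": [0.3,0,0],"dr": [0,0,0],"fingers": 0.8}
  ]
}}

```text
time: 9.88
tool_pos: [0.5495, -0.3685, 0.0724]
tool_rot: [3.141, 0.007, 1.585]
contact_force: [-3.9, -10.0, -0.7]
opening: 0.0256
grip_force: 50.0
```

Request:
{"op": "step_arm", "data": {
  "increments": [
    {"delta_pos": [0.3,0,0],"dr": [0,0,0],"fingers": 0.8},
    {"delta_pos": [0.6,0,0],"dr": [0,0,0],"fingers": 0.8},
    {"delta_pos": [0.8,0,0],"dr": [0,0,0],"fingers": 0.8},
    {"delta_pos": [0.9,0,0],"dr": [0,0,0],"fingers": 0.8},
    {"delta_pos": [0.9,0,0],"dr": [0,0,0],"fingers": 0.8}
  ]
}}

```text
time: 10.5
tool_pos: [0.5493, -0.3602, 0.0723]
tool_rot: [3.14, 0.007, 1.584]
contact_force: [-4.0, -9.2, 0.6]
opening: 0.0256
grip_force: 50.0
```

```bash
cat > n.py <<'E'
from h import *
p=viewer.camera_params("wrist");im=viewer.read_camera("wrist")[:,:,::-1]
s=robot.observe();pickle.dump((p,im),open("wn.pkl","wb"))
print(s["time"],s["tool_pos"].round(4),s["tool_rot"].round(3),s["opening"],s["contact_force"])
c=np.array([.5475,-.311])+[0,max(0,s["tool_pos"][1]+.369)]
print(needle(im,p,c))
E
python3 n.py
```

```text
10.55 [ 0.5493 -0.3602  0.0724] [3.14  0.007 1.584] 0.025652966614971566 [-3.81687115 -9.82109391 -0.04954275]
(array([ 0.54742173, -0.30297007]), array([   438,    436, 145604], dtype=int32), np.float64(1.2898758157390333), np.float64(-0.15950326295613326))
```

Request:
{"op": "step_arm", "data": {
  "increments": [
    {"delta_pos": [0.3,0,0],"dr": [0,0,0],"fingers": 0.8},
    {"delta_pos": [0.6,0,0],"dr": [0,0,0],"fingers": 0.8},
    {"delta_pos": [0.9,0,0],"dr": [0,0,0],"fingers": 0.8},
    {"delta_pos": [1.0,0,0],"dr": [0,0,0],"fingers": 0.8},
    {"delta_pos": [1.0,0,0],"dr": [0,0,0],"fingers": 0.8}
  ]
}}

```text
time: 11.18
tool_pos: [0.5492, -0.3506, 0.0723]
tool_rot: [3.14, 0.008, 1.584]
contact_force: [-3.9, -10.3, -0.2]
opening: 0.0256
grip_force: 50.0
```

```bash
python3 n.py
```

```text
11.225 [ 0.5492 -0.3505  0.0723] [3.14  0.008 1.584] 0.02606612074074227 [ -4.41308457 -11.0937513   -0.08771396]
(array([ 0.54726718, -0.29333932]), array([   437,    436, 145668], dtype=int32), np.float64(0.9479974036792425), np.float64(1.2080103852830302))
```

Request:
{"op": "step_arm", "data": {
  "increments": [
    {"delta_pos": [0.1,0,0],"dr": [0,0,0],"fingers": 0.8},
    {"delta_pos": [0.2,0,0],"dr": [0,0,0],"fingers": 0.8},
    {"delta_pos": [0.25,0,0],"dr": [0,0,0],"fingers": 0.8},
    {"delta_pos": [0.25,0,0],"dr": [0,0,0],"fingers": 0.8},
    {"delta_pos": [0.25,0,0],"dr": [0,0,0],"fingers": 0.8}
  ]
}}

```text
time: 11.85
tool_pos: [0.5491, -0.3482, 0.0723]
tool_rot: [3.14, 0.008, 1.584]
contact_force: [-4.4, -11.2, 0.5]
opening: 0.0257
grip_force: 50.0
```

```bash
python3 n.py
```

```text
11.9 [ 0.5491 -0.3482  0.0724] [3.14  0.008 1.584] 0.025336184832091203 [ -4.35398609 -11.70798375  -0.72151979]
(array([ 0.54724236, -0.29101452]), array([   437,    436, 145775], dtype=int32), np.float64(0.9211146015334206), np.float64(1.3155415938663175))
```

Request:
{"op": "step_arm", "data": {
  "increments": [
    {"delta_pos": [0.1,0,0],"dr": [0,0,0],"fingers": 0.8},
    {"delta_pos": [0.2,0,0],"dr": [0,0,0],"fingers": 0.8},
    {"delta_pos": [0.3,0,0],"dr": [0,0,0],"fingers": 0.8},
    {"delta_pos": [0.35,0,0],"dr": [0,0,0],"fingers": 0.8},
    {"delta_pos": [0.35,0,0],"dr": [0,0,0],"fingers": 0.8}
  ]
}}

```text
time: 12.52
tool_pos: [0.5491, -0.3452, 0.0723]
tool_rot: [3.14, 0.009, 1.584]
contact_force: [-3.4, -12.4, 0.1]
opening: 0.0256
grip_force: 50.0
```

```bash
python3 n.py
```

```text
12.575 [ 0.5491 -0.3452  0.0723] [3.14  0.009 1.584] 0.025921429422628133 [ -4.48343594 -13.25085722  -0.18743266]
(array([ 0.5471853 , -0.28796596]), array([   438,    435, 145775], dtype=int32), np.float64(0.4571677042074257), np.float64(3.171329183170297))
```

Request:
{"op": "step_arm", "data": {
  "increments": [
    {"delta_pos": [0.1,0,0],"dr": [0,0,0],"fingers": 0.8},
    {"delta_pos": [0.17,0,0],"dr": [0,0,0],"fingers": 0.8},
    {"delta_pos": [0.17,0,0],"dr": [0,0,0],"fingers": 0.8},
    {"delta_pos": [0.17,0,0],"dr": [0,0,0],"fingers": 0.8},
    {"delta_pos": [0.17,0,0],"dr": [0,0,0],"fingers": 0.8}
  ]
}}

```text
time: 13.2
tool_pos: [0.5491, -0.3438, 0.0723]
tool_rot: [3.14, 0.009, 1.584]
contact_force: [-3.4, -13.4, -0.5]
opening: 0.0259
grip_force: 50.0
```

```bash
python3 n.py
```

```text
13.25 [ 0.5491 -0.3438  0.0724] [3.14  0.009 1.584] 0.025591231167013555 [ -3.85131681 -14.56299185  -2.0637376 ]
(array([ 0.54716574, -0.28674275]), array([   438,    435, 144299], dtype=int32), np.float64(0.1014893750224221), np.float64(4.594042499910311))
```

Request:
{"op": "step_arm", "data": {
  "increments": [
    {"delta_pos": [0.04,0,0],"dr": [0,0,0],"fingers": 0.8},
    {"delta_pos": [0.04,0,0],"dr": [0,0,0],"fingers": 0.8},
    {"delta_pos": [0.04,0,0],"dr": [0,0,0],"fingers": 0.0},
    {"delta_pos": [0.04,0,0],"dr": [0,0,0],"fingers": 0.0},
    {"delta_pos": [0.04,0,0],"dr": [0,0,0],"fingers": 0.0}
  ]
}}

```text
time: 13.88
tool_pos: [0.5497, -0.3385, 0.0715]
tool_rot: [3.141, 0.002, 1.585]
contact_force: [-0.2, 0.3, -0.1]
opening: 0.0451
grip_force: 0.0
```

Request:
{"op": "step_arm", "data": {
  "increments": [
    {"delta_pos": [0,0,0],"dr": [0,0,0],"fingers": 0},
    {"delta_pos": [0,0,-2],"dr": [0,0,0],"fingers": 0},
    {"delta_pos": [0,0,-5],"dr": [0,0,0],"fingers": 0},
    {"delta_pos": [0,0,-6],"dr": [0,0,0],"fingers": 0},
    {"delta_pos": [0,0,-6],"dr": [0,0,0],"fingers": 0}
  ]
}}

```text
time: 14.5
tool_pos: [0.5496, -0.3387, 0.1318]
tool_rot: [3.14, 0.002, 1.585]
contact_force: [-0.7, -0.2, 0.3]
opening: 0.0457
grip_force: 0.0
```

```bash
python3 n.py;python3 - <<'E'
from h import *
p,im=pickle.load(open("wn.pkl","rb"))
cv2.imwrite("pics/w6.png",cv2.resize(im,None,fx=1.5,fy=1.5,interpolation=cv2.INTER_CUBIC))
E
```

```text
14.55 [ 0.5491 -0.3384  0.1308] [-3.141e+00  1.000e-03  1.585e+00] 0.04584179850119151 [ 0.34957766  0.60039001 -0.0981132 ]
(array([ 0.54690913, -0.28627156]), array([   437,    438, 146440], dtype=int32), np.float64(0.05600317346855436), np.float64(4.775987306125782))
```

The needle reads 4.8 mm with the head released, so the zero is good. Now regrip the master.

Request:
{"op": "step_arm", "data": {
  "increments": [
    {"delta_pos": [4,-0.1,0],"dr": [0,0,0],"fingers": 0},
    {"delta_pos": [9,-0.2,0],"dr": [0,0,0],"fingers": 0},
    {"delta_pos": [12.5,-0.3,0],"dr": [0,0,0],"fingers": 0},
    {"delta_pos": [12.75,-0.3,2],"dr": [0,0,0],"fingers": 0},
    {"delta_pos": [12.75,-0.3,4],"dr": [0,0,0],"fingers": 0}
  ]
}}

```text
time: 15.18
tool_pos: [0.5441, -0.2101, 0.0896]
tool_rot: [-3.141, 0.001, 1.586]
contact_force: [1.0, -0.2, 0.1]
opening: 0.0458
grip_force: 0.0
```

Request:
{"op": "step_arm", "data": {
  "increments": [
    {"delta_pos": [0,0,2],"dr": [0,0,0],"fingers": 0},
    {"delta_pos": [0,0,4],"dr": [0,0,0],"fingers": 0},
    {"delta_pos": [0,0,4.1],"dr": [0,0,0],"fingers": 0},
    {"delta_pos": [0,0,4.1],"dr": [0,0,0],"fingers": 0.3},
    {"delta_pos": [0,0,4.1],"dr": [0,0,0],"fingers": 0.8}
  ],
  "newtons": 25
}}

```text
time: 15.8
tool_pos: [0.545, -0.2116, 0.0509]
tool_rot: [3.14, 0.002, 1.585]
contact_force: [1.0, 0.4, 0.3]
opening: 0.0304
grip_force: 0.0
```

Request:
{"op": "step_arm", "data": {
  "increments": [
    {"delta_pos": [0,0,0],"dr": [0,0,0],"fingers": 0.8},
    {"delta_pos": [0,0,0],"dr": [0,0,0],"fingers": 0.8},
    {"delta_pos": [0,0,0],"dr": [0,0,0],"fingers": 0.8},
    {"delta_pos": [0,0,0],"dr": [0,0,0],"fingers": 0.8},
    {"delta_pos": [0,0,0],"dr": [0,0,0],"fingers": 0.8}
  ]
}}

```text
time: 16.42
tool_pos: [0.5457, -0.2117, 0.0511]
tool_rot: [3.138, 0.003, 1.585]
contact_force: [4.3, 1.1, 6.5]
opening: 0.0237
grip_force: 25.0
```

Request:
{"op": "step_arm", "data": {
  "increments": [
    {"delta_pos": [0,0,-0.6],"dr": [0,0,0],"fingers": 0.8},
    {"delta_pos": [0,0,-2],"dr": [0,0,0],"fingers": 0.8},
    {"delta_pos": [0,0,-4],"dr": [0,0,0],"fingers": 0.8},
    {"delta_pos": [0,0,-7],"dr": [0,0,0],"fingers": 0.8},
    {"delta_pos": [0,0,-9.3],"dr": [0,0,0],"fingers": 0.8}
  ]
}}

```text
time: 17.05
tool_pos: [0.5432, -0.2108, 0.1437]
tool_rot: [-3.139, 0.0, 1.584]
contact_force: [-0.4, -0.3, -1.2]
opening: 0.0237
grip_force: 25.0
```

```bash
python3 n.py; python3 - <<'E'
from h import *
print(delta((.56,.1035,.145),np.radians(-10)))
E
```

```text
17.1 [ 0.5446 -0.2115  0.1468] [3.140e+00 3.000e-03 1.585e+00] 0.023673159333371933 [ 0.86660452 -0.61066962  0.60774571]
(array([ 0.538211  , -0.15507761]), array([  71,  200, 9760], dtype=int32), np.float64(1.5103070142935375), np.float64(-1.0412280571741501))
([31.47, 1.97, 0.09], [0.22, 0.03, 100.79])
```

Request:
{"op": "step_arm", "data": {
  "increments": [
    {"delta_pos": [5,0.3,0],"dr": [0,0,0],"fingers": 0.8},
    {"delta_pos": [11,0.7,0],"dr": [0,0,0],"fingers": 0.8},
    {"delta_pos": [17,1.1,0],"dr": [0,0,0],"fingers": 0.8},
    {"delta_pos": [23,1.5,0],"dr": [0,0,0],"fingers": 0.8},
    {"delta_pos": [28.5,1.8,0],"dr": [0,0,0],"fingers": 0.8}
  ]
}}

```text
time: 17.73
tool_pos: [0.5571, 0.0759, 0.1417]
tool_rot: [-3.138, 0.002, 1.585]
contact_force: [1.2, 0.7, -2.5]
opening: 0.0239
grip_force: 25.0
```

Request:
{"op": "step_arm", "data": {
  "increments": [
    {"delta_pos": [2,0,0],"dr": [0,0,0],"fingers": 0.8},
    {"delta_pos": [2.6,0,1],"dr": [0,0,0],"fingers": 0.8},
    {"delta_pos": [2.6,0,4],"dr": [0,0,0],"fingers": 0.8},
    {"delta_pos": [2.6,0,7],"dr": [0,0,0],"fingers": 0.8},
    {"delta_pos": [2.6,0,8],"dr": [0,0,0],"fingers": 0.8}
  ]
}}

```text
time: 18.35
tool_pos: [0.5566, 0.0981, 0.0601]
tool_rot: [-3.137, 0.002, 1.583]
contact_force: [-1.1, -0.3, -1.5]
opening: 0.0241
grip_force: 25.0
```

```bash
python3 - <<'E'
from h import *
for i in range(2): viewer.read_camera("side")
s=robot.observe();print(s["time"],s["tool_pos"],s["tool_rot"],s["contact_force"],delta((.558,.1,.0458),s["tool_rot"][2]))
E
```

```text
18.45 [0.55754865 0.09865767 0.0613879 ] [-3.13902400e+00  2.13747454e-03  1.58322989e+00] [-0.35413227  0.13205648 -2.87042122] ([0.14, 0.05, 1.56], [-0.15, 0.12, -0.0])
```

Request:
{"op": "step_arm", "data": {
  "increments": [
    {"delta_pos": [0,0,0.5],"dr": [0,0,0],"fingers": 0.8},
    {"delta_pos": [0,0,1.0],"dr": [0,0,0],"fingers": 0.8},
    {"delta_pos": [0,0,1.4],"dr": [0,0,0],"fingers": 0.8},
    {"delta_pos": [0,0,1.5],"dr": [0,0,0],"fingers": 0.8},
    {"delta_pos": [0,0,1.5],"dr": [0,0,0],"fingers": 0.8}
  ]
}}

```text
time: 19.08
tool_pos: [0.5583, 0.0999, 0.0477]
tool_rot: [3.141, 0.002, 1.585]
contact_force: [-0.9, 0.1, -1.5]
opening: 0.0238
grip_force: 25.0
```

Request:
{"op": "step_arm", "data": {
  "increments": [
    {"delta_pos": [0,0,0.1],"dr": [0,0,0],"fingers": 0.8},
    {"delta_pos": [0,0,0.2],"dr": [0,0,0],"fingers": 0.8},
    {"delta_pos": [0,0,0.25],"dr": [0,0,0],"fingers": 0.8},
    {"delta_pos": [0,0,0.25],"dr": [0,0,0],"fingers": 0.8},
    {"delta_pos": [0,0,0.25],"dr": [0,0,0],"fingers": 0.8}
  ]
}}

```text
time: 19.7
tool_pos: [0.5583, 0.0998, 0.0452]
tool_rot: [3.141, 0.002, 1.585]
contact_force: [-0.2, -0.2, -2.0]
opening: 0.0239
grip_force: 25.0
```

Request:
{"op": "step_arm", "data": {
  "increments": [
    {"delta_pos": [0,0,0.1],"dr": [0,0,0],"fingers": 0.8},
    {"delta_pos": [0,0,0.1],"dr": [0,0,0],"fingers": 0.8},
    {"delta_pos": [0,0,0.1],"dr": [0,0,0],"fingers": 0.0},
    {"delta_pos": [0,0,0.1],"dr": [0,0,0],"fingers": 0.0},
    {"delta_pos": [0,0,0.1],"dr": [0,0,0],"fingers": 0.0}
  ]
}}

```text
time: 20.32
tool_pos: [0.5583, 0.0998, 0.0441]
tool_rot: [3.141, 0.002, 1.585]
contact_force: [0.1, -0.2, 0.0]
opening: 0.0451
grip_force: 0.0
```

Request:
{"op": "step_arm", "data": {
  "increments": [
    {"delta_pos": [0,0,0],"dr": [0,0,0],"fingers": 0.0},
    {"delta_pos": [0,0,-3],"dr": [0,0,0],"fingers": 0.0},
    {"delta_pos": [0,0,-8],"dr": [0,0,0],"fingers": 0.0},
    {"delta_pos": [0,0,-11],"dr": [0,0,0],"fingers": 0.0},
    {"delta_pos": [-2,-0.5,-13],"dr": [0,0,8],"fingers": 0.0}
  ]
}}

```text
time: 20.95
tool_pos: [0.5541, 0.0807, 0.176]
tool_rot: [3.139, 0.001, 1.444]
contact_force: [0.6, -0.7, -0.6]
opening: 0.046
grip_force: 0.0
```

```bash
python3 - <<'E'
from h import *
s=robot.observe();print(s["time"],s["tool_pos"],s["tool_rot"][2],delta((.540,.0105,.14),np.radians(0.8)))
E
```

```text
20.95 [0.55406725 0.08066487 0.17597251] 1.4437026452921935 ([-7.13, -0.52, 3.6], [0.19, -0.07, 81.92])
```

Request:
{"op": "step_arm", "data": {
  "increments": [
    {"delta_pos": [-1.5,0.1,0],"dr": [0,0,10.5],"fingers": -0.2},
    {"delta_pos": [-3,0.2,0],"dr": [0,0,21],"fingers": -0.2},
    {"delta_pos": [-4.5,0.2,0],"dr": [0,0,31.5],"fingers": -0.2},
    {"delta_pos": [-6,0.3,1.5],"dr": [0,0,42],"fingers": -0.2},
    {"delta_pos": [-7.1,0.4,3],"dr": [0,0,52.5],"fingers": -0.2}
  ]
}}

```text
time: 21.58
tool_pos: [0.5486, 0.0084, 0.1441]
tool_rot: [3.14, 0.0, 0.522]
contact_force: [0.7, -0.0, 0.2]
opening: 0.0554
grip_force: 0.0
```

Request:
{"op": "step_arm", "data": {
  "increments": [
    {"delta_pos": [0,0,0],"dr": [0,0,10.5],"fingers": -0.2},
    {"delta_pos": [0,0,0],"dr": [0,0,21],"fingers": -0.2},
    {"delta_pos": [0,0,0],"dr": [0,0,29.4],"fingers": -0.2},
    {"delta_pos": [0,0,0],"dr": [0,0,29.4],"fingers": -0.2},
    {"delta_pos": [0,0,0],"dr": [0,0,29.4],"fingers": -0.2}
  ]
}}

```text
time: 22.2
tool_pos: [0.5486, 0.009, 0.1443]
tool_rot: [3.14, -0.0, 0.018]
contact_force: [0.2, 0.2, -0.8]
opening: 0.0549
grip_force: 0.0
```

```bash
python3 - <<'E'
from h import *
p=viewer.camera_params("wrist");im=viewer.read_camera("wrist")[:,:,::-1]
s=robot.observe();print(s["time"],s["tool_pos"],s["tool_rot"],s["opening"],delta((.549,.0095,.027),np.radians(0.8)))
# bright aluminium blobs: corners via minAreaRect
hsv=cv2.cvtColor(np.ascontiguousarray(im),cv2.COLOR_BGR2HSV)
m=((hsv[...,1]<45)&(hsv[...,2]>150)).astype(np.uint8)
n,l,st,ce=cv2.connectedComponentsWithStats(m)
for i in range(1,n):
    if 200<st[i][4]<6000:
        r=cv2.minAreaRect(np.argwhere(l==i)[:,::-1].astype(np.float32));B=cv2.boxPoints(r)
        P=np.array([ww(b,.068,p)[:2] for b in B]);e=P-np.roll(P,1,0)
        print(ce[i].round(0),st[i][4],"c@.068",P.mean(0).round(4),(np.hypot(*e.T)*1e3).round(1)[:2],np.degrees(np.arctan2(e[:,1],e[:,0])).round(1)[:2])
cv2.imwrite("pics/w7.png",im)
E
```

```text
22.25 [0.54858355 0.0090242  0.14431175] [ 3.13979410e+00 -3.70928219e-04  1.79720016e-02] 0.05488976327286979 ([0.04, -0.07, 11.73], [0.1, -0.02, 0.23])
[502.  18.] 715 c@.068 [ 0.7407 -0.2456] [63.6 42. ] [ 38.  -55.5]
[255. 177.] 367 c@.068 [0.567  0.0118] [11.8 21.1] [  0.3 -89. ]
[147. 190.] 888 c@.068 [0.5532 0.1073] [24.5 42.4] [ -7.2 -89.6]
[507. 202.] 255 c@.068 [ 0.5484 -0.266 ] [40.6 21.7] [ 19.9 -88.3]
[256. 205.] 782 c@.068 [0.5427 0.0104] [26.1 22.6] [  3.1 -85.6]
[435. 208.] 299 c@.068 [ 0.5402 -0.162 ] [21.7 21.5] [74.3 -9.2]
[116. 372.] 550 c@.068 [0.2876 0.2025] [189.5  28.1] [ 89.5 -30.8]
```

Request:
{"op": "step_arm", "data": {
  "increments": [
    {"delta_pos": [-0.1,-0.1,3],"dr": [0,0,0],"fingers": -0.2},
    {"delta_pos": [-0.1,-0.1,7],"dr": [0,0,0],"fingers": -0.2},
    {"delta_pos": [-0.1,-0.1,10],"dr": [0,0,0],"fingers": -0.2},
    {"delta_pos": [-0.1,-0.1,11],"dr": [0,0,0],"fingers": -0.2},
    {"delta_pos": [-0.1,-0.1,11],"dr": [0,0,0],"fingers": 0.3}
  ],
  "newtons": 30
}}

```text
time: 22.88
tool_pos: [0.5477, 0.0098, 0.0343]
tool_rot: [3.14, 0.0, 0.016]
contact_force: [-0.4, -0.4, 0.6]
opening: 0.0491
grip_force: 0.0
```

Request:
{"op": "step_arm", "data": {
  "increments": [
    {"delta_pos": [0,0,0],"dr": [0,0,0],"fingers": 0.8},
    {"delta_pos": [0,0,0],"dr": [0,0,0],"fingers": 0.8},
    {"delta_pos": [0,0,0],"dr": [0,0,0],"fingers": 0.8},
    {"delta_pos": [0,0,0],"dr": [0,0,0],"fingers": 0.8},
    {"delta_pos": [0,0,0],"dr": [0,0,0],"fingers": 0.8}
  ]
}}

```text
time: 23.5
tool_pos: [0.5482, 0.0097, 0.0352]
tool_rot: [3.14, -0.002, 0.016]
contact_force: [-1.1, 1.4, 5.2]
opening: 0.0239
grip_force: 29.7
```

Request:
{"op": "step_arm", "data": {
  "increments": [
    {"delta_pos": [0,0,-2],"dr": [0,0,0],"fingers": 0.8},
    {"delta_pos": [0,0,-6],"dr": [0,0,-5],"fingers": 0.8},
    {"delta_pos": [0,1,-9],"dr": [0,0,-15],"fingers": 0.8},
    {"delta_pos": [0,5,-11],"dr": [0,0,-25],"fingers": 0.8},
    {"delta_pos": [0,10,-11.5],"dr": [0,0,-35],"fingers": 0.8}
  ]
}}

```text
time: 24.12
tool_pos: [0.5497, -0.0904, 0.151]
tool_rot: [3.138, -0.001, 0.634]
contact_force: [0.5, -0.2, -2.0]
opening: 0.024
grip_force: 29.7
```

```bash
python3 - <<'E'
from h import *
s=robot.observe();print(s["time"],s["tool_pos"],s["tool_rot"],s["opening"],delta((.5455,-.2165,.145),np.radians(91.1)))
E
```

```text
24.125 [ 0.5496952  -0.09044385  0.15100864] [ 3.13803475e+00 -8.53909809e-04  6.34321519e-01] 0.024026417916788063 ([-7.81, 9.9, 0.63], [0.21, 0.05, -54.76])
```

Request:
{"op": "step_arm", "data": {
  "increments": [
    {"delta_pos": [-2,2.5,0],"dr": [0,0,-10.6],"fingers": 0.8},
    {"delta_pos": [-4,5,0],"dr": [0,0,-21.2],"fingers": 0.8},
    {"delta_pos": [-6,7.6,0],"dr": [0,0,-31.8],"fingers": 0.8},
    {"delta_pos": [-7.4,9.6,0.3],"dr": [0,0,-42.4],"fingers": 0.8},
    {"delta_pos": [-7.4,9.6,0.6],"dr": [0,0,-53],"fingers": 0.8}
  ]
}}

```text
time: 24.75
tool_pos: [0.545, -0.213, 0.1431]
tool_rot: [-3.141, 0.002, 1.555]
contact_force: [0.0, 0.4, -2.0]
opening: 0.0244
grip_force: 29.7
```

Request:
{"op": "step_arm", "data": {
  "increments": [
    {"delta_pos": [0,0,0],"dr": [0,0,-1.8],"fingers": 0.8},
    {"delta_pos": [0,0,1],"dr": [0,0,-1.8],"fingers": 0.8},
    {"delta_pos": [0,0,2],"dr": [0,0,-1.8],"fingers": 0.8},
    {"delta_pos": [0,0,2],"dr": [0,0,-1.8],"fingers": 0.8},
    {"delta_pos": [0,0,2],"dr": [0,0,-1.8],"fingers": 0.8}
  ]
}}

```text
time: 25.38
tool_pos: [0.5456, -0.2111, 0.1237]
tool_rot: [3.141, 0.002, 1.583]
contact_force: [-0.1, -0.3, -1.8]
opening: 0.0237
grip_force: 29.7
```

```bash
python3 - <<'E'
from h import *
viewer.read_camera("side")
p=viewer.camera_params("wrist");im=viewer.read_camera("wrist")[:,:,::-1]
pickle.dump((p,im),open("w8.pkl","wb"))
cv2.imwrite("pics/w8.png",cv2.resize(im[80:330,170:350],None,fx=2.4,fy=2.4,interpolation=cv2.INTER_CUBIC))
s=robot.observe();print(s["time"],s["tool_pos"],s["tool_rot"],s["opening"],s["contact_force"])
E
```

```text
25.475 [ 0.54570096 -0.21125462  0.12401419] [3.14067464e+00 2.10013296e-03 1.58264754e+00] 0.023837700752732616 [-0.41696453  0.5968173  -1.72082554]
```

View pics/w8.png

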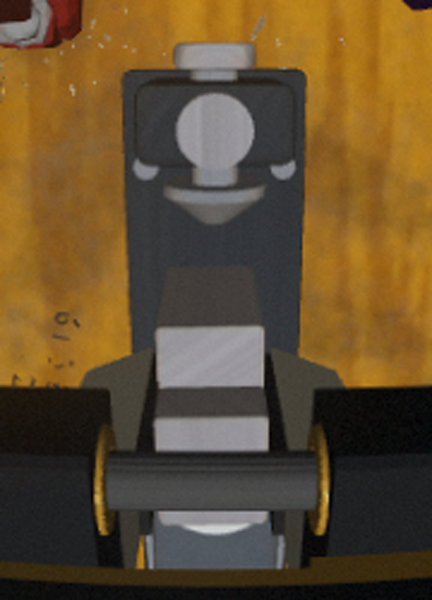

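Last picture: the spacer is square over the gauge, with its front bottom edge at crop (170-259,266), the step's front edge at (157-264,326) and the anvil tip at (214,223).

```bash
python3 - <<'E'
from h import *
p,im=pickle.load(open("w8.pkl","rb"))
A=lambda c:(170+(c[0]+.5)/2.4-.5,80+(c[1]+.5)/2.4-.5)
for n,c,z in [("botL",(170,266),.0948),("botR",(259,266),.0948),("stepL",(157,326),.1408),("stepR",(264,326),.1408),("step back",(212,388),.1408),("top front",(212,418),.1568),("anvil",(214,223),.038),("coneL",(164,190),.038),("coneR",(265,190),.038),("bedL",(125,70),.012),("bedR",(305,70),.012),("bedL2",(131,340),.012),("bedR2",(300,340),.012)]:print(n,ww(A(c),z,p)[:2].round(4))
E
```

```text
botL [ 0.5331 -0.1883]
botR [ 0.5576 -0.188 ]
stepL [ 0.5329 -0.1873]
stepR [ 0.5558 -0.187 ]
step back [ 0.5449 -0.202 ]
top front [ 0.5448 -0.2006]
anvil [ 0.5454 -0.1902]
coneL [ 0.5278 -0.1785]
coneR [ 0.563  -0.1781]
bedL [ 0.5114 -0.1376]
bedR [ 0.579  -0.1367]
bedL2 [ 0.5119 -0.2468]
bedR2 [ 0.5818 -0.2459]
```

Request:
{"op": "step_arm", "data": {
  "increments": [
    {"delta_pos": [-0.35,0,0.5],"dr": [0,0,-0.3],"fingers": 0.8},
    {"delta_pos": [-0.35,0,2],"dr": [0,0,-0.3],"fingers": 0.8},
    {"delta_pos": [-0.35,0,3.3],"dr": [0,0,-0.3],"fingers": 0.8},
    {"delta_pos": [-0.35,0,3.6],"dr": [0,0,-0.3],"fingers": 0.8},
    {"delta_pos": [-0.35,0,3.6],"dr": [0,0,-0.3],"fingers": 0.8}
  ],
  "newtons": 45
}}

```text
time: 26.1
tool_pos: [0.5454, -0.2147, 0.0873]
tool_rot: [-3.141, 0.001, 1.588]
contact_force: [1.2, 0.2, -1.7]
opening: 0.0238
grip_force: 44.7
```

```bash
python3 - <<'E'
from h import *
viewer.read_camera("side");viewer.read_camera("side")
s=robot.observe();print(s["time"],s["tool_pos"],s["tool_rot"],s["opening"],s["contact_force"])
E
```

```text
26.2 [ 0.54579858 -0.21488165  0.08801008] [3.14069088e+00 2.12278485e-03 1.58820301e+00] 0.02399175705479548 [ 0.50820064 -1.03111955 -1.1156293 ]
```

Request:
{"op": "step_arm", "data": {
  "increments": [
    {"delta_pos": [0,0,0.3],"dr": [0,0,0],"fingers": 0.8},
    {"delta_pos": [0,0,0.6],"dr": [0,0,0],"fingers": 0.8},
    {"delta_pos": [0,0,0.8],"dr": [0,0,0],"fingers": 0.8},
    {"delta_pos": [0,0,1.0],"dr": [0,0,0],"fingers": 0.8},
    {"delta_pos": [0,0,1.0],"dr": [0,0,0],"fingers": 0.8}
  ]
}}

```text
time: 26.82
tool_pos: [0.5459, -0.2144, 0.0781]
tool_rot: [3.14, 0.001, 1.588]
contact_force: [0.6, 4.0, 3.1]
opening: 0.0238
grip_force: 44.7
```

Request:
{"op": "step_arm", "data": {
  "increments": [
    {"delta_pos": [0,0,0.2],"dr": [0,0,0],"fingers": 0.8},
    {"delta_pos": [0,0,0.4],"dr": [0,0,0],"fingers": 0.8},
    {"delta_pos": [0,0,0.5],"dr": [0,0,0],"fingers": 0.8},
    {"delta_pos": [0,0,0.6],"dr": [0,0,0],"fingers": 0.8},
    {"delta_pos": [0,0,0.6],"dr": [0,0,0],"fingers": 0.8}
  ]
}}

```text
time: 27.45
tool_pos: [0.5464, -0.2142, 0.0732]
tool_rot: [3.139, 0.002, 1.588]
contact_force: [-0.1, 7.0, 11.9]
opening: 0.0237
grip_force: 44.7
```

Request:
{"op": "step_arm", "data": {
  "increments": [
    {"delta_pos": [0,0,0.2],"dr": [0,0,0],"fingers": 0.8},
    {"delta_pos": [0,0,0.4],"dr": [0,0,0],"fingers": 0.8},
    {"delta_pos": [0,0,0.6],"dr": [0,0,0],"fingers": 0.8},
    {"delta_pos": [0,0,0.8],"dr": [0,0,0],"fingers": 0.8},
    {"delta_pos": [0,0,0.8],"dr": [0,0,0],"fingers": 0.8}
  ]
}}

```text
time: 28.08
tool_pos: [0.545, -0.2131, 0.063]
tool_rot: [-3.14, -0.001, 1.588]
contact_force: [0.1, 7.3, 0.1]
opening: 0.0238
grip_force: 44.7
```

Request:
{"op": "step_arm", "data": {
  "increments": [
    {"delta_pos": [0,0,0.5],"dr": [0,0,0],"fingers": 0.8},
    {"delta_pos": [0,0,1.0],"dr": [0,0,0],"fingers": 0.8},
    {"delta_pos": [0,0,1.4],"dr": [0,0,0],"fingers": 0.8},
    {"delta_pos": [0,0,1.7],"dr": [0,0,0],"fingers": 0.8},
    {"delta_pos": [0,0,1.8],"dr": [0,0,0],"fingers": 0.8}
  ]
}}

```text
time: 28.7
tool_pos: [0.5448, -0.2132, 0.045]
tool_rot: [-3.14, -0.001, 1.588]
contact_force: [-0.2, 7.9, 1.9]
opening: 0.0239
grip_force: 44.7
```

Request:
{"op": "step_arm", "data": {
  "increments": [
    {"delta_pos": [0,0,0.1],"dr": [0,0,0],"fingers": 0.8},
    {"delta_pos": [0,0,0.2],"dr": [0,0,0],"fingers": 0.8},
    {"delta_pos": [0,0,0.3],"dr": [0,0,0],"fingers": 0.8},
    {"delta_pos": [0,0,0.3],"dr": [0,0,0],"fingers": 0.8},
    {"delta_pos": [0,0,0.3],"dr": [0,0,0],"fingers": 0.8}
  ]
}}

```text
time: 29.32
tool_pos: [0.5449, -0.2132, 0.0421]
tool_rot: [-3.14, -0.001, 1.588]
contact_force: [-0.1, 7.3, 2.0]
opening: 0.0236
grip_force: 44.7
```

Request:
{"op": "step_arm", "data": {
  "increments": [
    {"delta_pos": [0,0,0.1],"dr": [0,0,0],"fingers": 0.8},
    {"delta_pos": [0,0,0.2],"dr": [0,0,0],"fingers": 0.8},
    {"delta_pos": [0,0,0.3],"dr": [0,0,0],"fingers": 0.8},
    {"delta_pos": [0.05,0,0.3],"dr": [0,0,0],"fingers": 0.8},
    {"delta_pos": [0.05,0,0.3],"dr": [0,0,0],"fingers": 0.8}
  ]
}}

```text
time: 29.95
tool_pos: [0.545, -0.2133, 0.0417]
tool_rot: [-3.141, 0.001, 1.588]
contact_force: [-7.5, 8.5, 20.1]
opening: 0.0238
grip_force: 44.7
```

Request:
{"op": "step_arm", "data": {
  "increments": [
    {"delta_pos": [0,0,-0.1],"dr": [0,0,0],"fingers": 0.8},
    {"delta_pos": [0.05,0,-0.25],"dr": [0,0,0],"fingers": 0.8},
    {"delta_pos": [0.1,0,-0.25],"dr": [0,0,0],"fingers": 0.8},
    {"delta_pos": [0.13,0,-0.25],"dr": [0,0,0],"fingers": 0.8},
    {"delta_pos": [0.13,0,-0.25],"dr": [0,0,0],"fingers": 0.8}
  ]
}}

```text
time: 30.58
tool_pos: [0.545, -0.2127, 0.0418]
tool_rot: [-3.141, 0.001, 1.588]
contact_force: [-1.3, 4.2, -0.2]
opening: 0.0241
grip_force: 44.7
```

Request:
{"op": "step_arm", "data": {
  "increments": [
    {"delta_pos": [0,0,0],"dr": [0,0,0],"fingers": 0.0},
    {"delta_pos": [0,0,0],"dr": [0,0,0],"fingers": 0.0},
    {"delta_pos": [0,0,0],"dr": [0,0,0],"fingers": 0.0},
    {"delta_pos": [0,0,0],"dr": [0,0,0],"fingers": 0.0},
    {"delta_pos": [0,0,0],"dr": [0,0,0],"fingers": 0.0}
  ]
}}

```text
time: 31.2
tool_pos: [0.5456, -0.2132, 0.0423]
tool_rot: [3.141, 0.002, 1.588]
contact_force: [0.2, -0.1, -0.9]
opening: 0.0458
grip_force: 0.0
```

Request:
{"op": "step_arm", "data": {
  "increments": [
    {"delta_pos": [0,0,-1],"dr": [0,0,0],"fingers": 0.0},
    {"delta_pos": [0,0,-5],"dr": [0,0,0],"fingers": 0.0},
    {"delta_pos": [0,0,-10],"dr": [0,0,0],"fingers": 0.0},
    {"delta_pos": [-5,0,-11],"dr": [0,0,0],"fingers": 0.0},
    {"delta_pos": [-10,0,-11],"dr": [0,0,0],"fingers": 0.0}
  ]
}}

```text
time: 31.82
tool_pos: [0.5482, -0.314, 0.1554]
tool_rot: [3.138, 0.005, 1.59]
contact_force: [0.4, 0.1, 0.3]
opening: 0.0461
grip_force: 0.0
```

```bash
python3 - <<'E'
from h import *
viewer.read_camera("side");viewer.read_camera("side")
p=viewer.camera_params("wrist");im=viewer.read_camera("wrist")[:,:,::-1];s=robot.observe()
print(s["time"],s["tool_pos"],s["contact_force"],needle(im,p,np.array([.547,-.2863])))
hsv=cv2.cvtColor(np.ascontiguousarray(im),cv2.COLOR_BGR2HSV)
m=((hsv[...,1]<45)&(hsv[...,2]>150)).astype(np.uint8)
n,l,st,ce=cv2.connectedComponentsWithStats(m)
for i in range(1,n):
    if 150<st[i][4]<6000:
        r=cv2.minAreaRect(np.argwhere(l==i)[:,::-1].astype(np.float32));B=cv2.boxPoints(r)
        for z in (.074,.058):
            P=np.array([ww(b,z,p)[:2] for b in B]);e=P-np.roll(P,1,0)
            print(ce[i].round(0),st[i][4],z,P.mean(0).round(4),(np.hypot(*e.T)*1e3).round(1)[:2],np.degrees(np.arctan2(e[:,1],e[:,0])).round(1)[:2])
E
```

```text
31.975 [ 0.54681167 -0.31506607  0.15282533] [-0.8533851   0.82170091 -0.59582544] (array([ 0.54694715, -0.28569047]), array([   438,    440, 147809], dtype=int32), np.float64(-0.4523776132384762), np.float64(6.809510452953905))
[256.  52.] 297 0.074 [ 0.5431 -0.1972] [ 9.3 20.9] [95.3  5.7]
[256.  52.] 297 0.058 [ 0.5429 -0.1947] [ 9.9 22.3] [95.3  5.7]
[265.  75.] 292 0.074 [ 0.5492 -0.2153] [25.7 11.7] [90.8  1.1]
[265.  75.] 292 0.058 [ 0.5494 -0.2139] [27.5 12.5] [90.8  1.1]
[ 28. 151.] 222 0.074 [ 0.3075 -0.2774] [168.2   9. ] [89.7 -4.9]
[ 28. 151.] 222 0.058 [ 0.2915 -0.2802] [179.5   9.6] [89.7 -4.9]
[475. 150.] 4466 0.074 [ 0.7498 -0.2584] [ 91.3 131.6] [97.   8.9]
[475. 150.] 4466 0.058 [ 0.7637 -0.26  ] [ 97.5 140.5] [97.   8.9]
[259. 158.] 1873 0.074 [ 0.5466 -0.2829] [40.8 40. ] [89.7  0.8]
[259. 158.] 1873 0.058 [ 0.5467 -0.2861] [43.6 42.7] [89.7  0.8]
[504. 368.] 200 0.074 [ 1.0346 -0.6746] [73.1 94.2] [141.7  91.3]
[504. 368.] 200 0.058 [ 1.0676 -0.7042] [ 78.  100.6] [141.7  91.3]
[118. 372.] 525 0.074 [ 0.3479 -0.5837] [192.   28.5] [178.7  58.7]
[118. 372.] 525 0.058 [ 0.3347 -0.6072] [205.   30.4] [178.7  58.7]
```

The needle reads 6.8 mm, 2 mm past the zero, and the spacer is square.

```bash
python3 -c "
from cell import robot
print(robot.hand_in())"
```

```text
the job is handed in; nothing more can be done
None
```

The job is handed in: the head was zeroed on the master (needle at 4.8 mm), the master is back on its board, and the spacer is seated square in the gauge reading 6.8 mm, 2 mm past zero; the judge returned no verdict.

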